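# Clamp the orange tube rack on its shaker

### The arm

A 7-joint arm with a two-finger parallel gripper is mounted at the origin on the work surface. World frame = base frame: x ahead of the robot, y to its left, z up, the work surface at z = 0. Lengths are in m, angles in rad, forces in N, time in s.
With the tool pointing down it reaches from about 0.425 to 0.95 m from the base axis. Payload 4.7 kg.
Tool frame: the origin (TCP) lies midway between the tips of the shut fingers; the grasp point (between the pads) lies robot.pinch_z behind it (robot.pinch_z is the distance from the TCP to the grasp point, in m); z points along the fingers, y is the direction in which the jaws open and shut (so a half turn about z gives the same grasp; the last joint's range is limited). The gripper opens to 87 mm and grips with 3 to 60 N. Pads are 19 mm wide; open, the fingers measure 117 mm over their backs; the gripper's body (75 mm by 190 mm) begins 51 mm behind the grasp point.
Start: joints at [-1.141, 0.469, -0.049, 1.532, 0.024, 1.141, -0.082], TCP at [0.299, 0.605, 0.223] pointing down, gripper open.
Joint ranges: [-2.59, 2.59], [-0.33, 1.99], [-1.39, 1.29], [0.1, 2.45], [-1.04, 4.18], [0.21, 1.99], [-2.66, 2.66]. Speed limits (rad/s): [2.57, 2.57, 3.14, 3.14, 3.14, 3.14, 3.14].

### API

Orientations are given as a unit quaternion [w, x, y, z].
In Python, from station import robot gives the robot as it stands. The module is installed in compiled form; this text tells all that it offers.
- The arm moves only by the tool arm_command, never from a script. Its argument "plan" is a list of rows, each a list of 7 numbers: the shift along the tool's x, y, z in mm, then the turn, a rotation vector about the tool's x, y, z in rad, then the finger opening in mm, from 0 to 87. In form: [[tx, ty, tz, ax, ay, az, hand], ...]. A call has 1 to 10 rows; each row shifts and turns the commanded pose from where the row before left it, along the tool's axes as they then stand; what a row does not reach is not made up. A row lasts 1/12 s, in which the tool goes at most 41.7 mm and 7.16 degrees, less where a joint would pass 70% of its speed; a pose out of reach is approached as far as the arm can. A call with a gripper value outside its range is refused whole. The fingers move at their own pace and stop on an object; "grip_force" is the grip in N (left out, the last holds). Time passes only in rows, so rows that do not move let the fingers close. It gives the time, the measured TCP pose, the force and the opening at its end, in the units of the state.
- robot.observe(): the state, without advancing time (a new reading comes with each control period).
- robot.capture(name): name is "side" or "top" or "wrist"; returns a dict with "color" (420x560x3 uint8, red, green, blue), "vertical_fov" (degrees; the focal length in pixels is half the picture's height over the tangent of half this angle, whatever the lens; pixels are square), "cx", "cy" (the principal point, pixels), "R" (3x3) and "t" (3): a world point X has camera coordinates R X + t. Camera axes: x right, y down, z forward; pixel columns grow to the right and rows downward; lengths in m; the calibration is good to about 2 mm. A picture is of the moment at which its call begins. There is no depth.
- robot.hand_in(): hands the job in, once; it reports no verdict.
The state is a dict: "time": time; "q": joint angles; "joint_vel": joint speeds; "effort": joint torques, N m; "ee_pos": TCP position; "orientation": TCP orientation; "contact_force": force on the tool from outside, world axes, zero at the start; "torque": the same for the moment, N m; "finger_gap": finger opening in m.
Only numpy, scipy, OpenCV 4.12 (cv2) and the standard library are available. Lean on these libraries where they do the work, as an engineer would, in place of code of your own. Each camera call takes 0.05 s, during which the arm holds its last target. There are 200 camera calls.

### The job

The orange tube rack is about to be shaken and must be clamped: take hold of the black knob of the clamp over the orange rack and turn it clockwise (seen from above), going down with it as it screws in, until it is fully home against its stop and its foot presses on the rack; then let go. Leave the clamp over the blue rack open, and keep the orange rack standing in its tray.

Things in the scene. Friction and masses are not known exactly. Their poses are not given: they have to be found in the camera images.
- orange_grip (a point): Centre of the upright black bar of the knob over the orange rack, on the vertical screw axis. Bar 46 mm long, 15 thick, 30 high; point 15 mm below its top. Axes turn with the knob: x along the bar, y across its thickness (grip here), z up. Height over the table 209 mm - 8 mm x orange_knob: 205 to 208 at the start, 197 home. Clamp arm under it: top at 163 mm, the highest fixed part of the shaker.
- orange_knob (a joint): Turn of that knob in rad, growing clockwise seen from above: 0 fully raised, 1.5 fully home (both hard stops); 0.15 to 0.45 at the start, so one grasp is enough. Steep thread: the knob sinks 8 mm per rad. It turns stiffly (0.2 Nm, a little more once the sprung rubber foot meets the rack at 1.1 rad) and stays where it is left.
- orange_rack: Orange tube rack 64 x 110 x 55 mm with pink-capped tubes (78 mm high in all), loose (0.2 to 0.4 kg) in a rimmed tray on its shaker, a pale grey box 200 x 170 x 55 mm fixed to the table. Origin: centre of its underside, 60 mm above the table, within 2 mm of its clamp's screw axis; y along its 110 mm length, z up.
- blue_knob (a joint): The same knob on the other, identical shaker with the blue rack (white caps), to be left alone: 0 fully raised, 1.5 fully home, 0.15 to 0.45 at the start. Either shaker may be the left or the right one; their knobs stand 0.26 m or more apart.
Mind the look-alikes: they are no part of the job. There is more than one size of the orange_rack; the job needs the smallest.

How it is judged:
At the end, for the whole second after the job is handed in: The orange clamp's knob is turned to at least 1.3 of 1.5 rad (within 11 degrees of its home stop, the foot pressing on the rack), and the orange rack stands upright and at rest in its tray, within 12 mm of where it was (value of joint orange_knob above 1.3 rad and distance of orange_rack from where it was at the start of the episode below 0.012 m and angle between orange_rack's own z axis and vertical below 0.15 rad and linear speed of orange_rack below 0.03 m/s); the robot touches nothing.
It fails at once if the clamp over the blue rack is screwed down (its knob passes 0.65 rad) (value of joint blue_knob above 0.65 rad).
It also fails if it takes over 38 s, if anything falls off the work surface, if the arm or the gripper's body presses on something with over 40 N, if the wrist force passes 120 N, or if a joint passes its speed limit or range.

## Working session

There is one attempt and no reset: what is moved stays moved. The work goes in short steps, Python scripts to look and compute and a tool call to move; the robot and the scene stay as the last step left them, time stands still between calls to the robot, and variables do not carry over. Pictures are saved under pics/ and viewed, about 8 in all and at most 12, crops included, and the job is handed in when it is done.

Besides the shell and the picture viewer there is one more tool, called after "Request:" by a JSON object that holds its "name" and its "arguments", one argument or row to a line. arm_command: Moves the arm, as the interface text tells. Its arguments: {"type":"object","properties":{"plan":{"type":"array","items":{"type":"array","items":{"type":"number"}}},"grip_force":{"type":"number"}},"required":["plan"]}

```bash
mkdir -p pics; cat > h.py <<'E'
import numpy as np,cv2
from station import robot
def cap(n,f=None):
    c=robot.capture(n)
    if f: cv2.imwrite('pics/'+f,c['color'][:,:,::-1])
    return c
def ray(c,u,v,z):
    f=210/np.tan(np.radians(c['vertical_fov'])/2);R=np.array(c['R']);t=np.array(c['t'])
    d=R.T@np.array([(u-c['cx'])/f,(v-c['cy'])/f,1]);o=-R.T@t
    return o+d*(z-o[2])/d[2]
def proj(c,X):
    f=210/np.tan(np.radians(c['vertical_fov'])/2);p=np.array(c['R'])@X+np.array(c['t'])
    return c['cx']+f*p[0]/p[2],c['cy']+f*p[1]/p[2]
E
python3 - <<'E'
from h import *
a=cap('top','top.png');cap('side','side.png')
s=robot.observe();print(s,robot.pinch_z)
for n in('top','side'):
  c=robot.capture(n);print(n,-np.array(c['R']).T@c['t'],c['vertical_fov'])
E
```

```text
{'time': 0.1, 'q': array([-1.14088534,  0.46937666, -0.04856537,  1.53354443,  0.02412948,
        1.1409989 , -0.0822941 ]), 'joint_vel': array([-0.00035421, -0.00232335,  0.00115082, -0.00186657, -0.00030362,
       -0.00218818,  0.00193399]), 'effort': array([ 1.16355168e-03, -5.09166276e+01, -8.10529059e-02, -2.36830562e+01,
       -6.15501450e-02,  3.44175962e-02,  6.09940412e-05]), 'ee_pos': array([0.29872464, 0.60471625, 0.2216063 ]), 'orientation': array([-1.49182488e-04,  2.27388725e-01,  9.73803681e-01, -8.57651371e-04]), 'contact_force': array([ 0.43929043,  0.23346689, -0.26687324]), 'torque': array([ 0.01657088,  0.01352398, -0.00418822]), 'finger_gap': 0.08658310872012916} 0.0187
top [ 0.26484039 -0.02030196  1.05020864] 48.06939525726101
side [ 0.1156435  -0.46868265  0.49527026] 53.34814274602411
```

View pics/top.png

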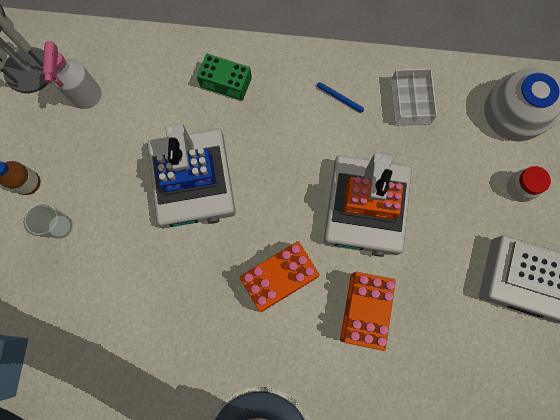

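View pics/side.png

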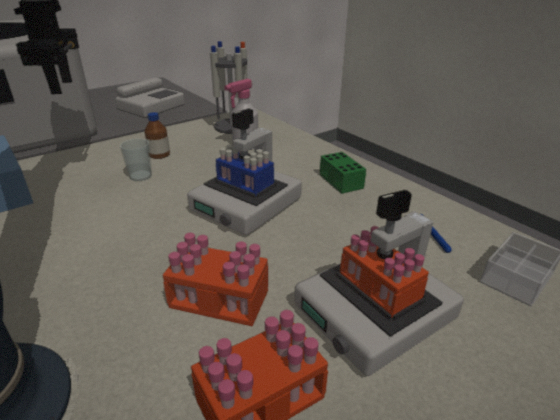

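Top view: the candidates are the orange rack on a shaker (375,197), two larger loose orange racks (280,277) and (369,311), the orange clamp's knob (385,182), and the blue clamp's knob (174,150). I choose the knob at (385,182), which is (394,205) in the side view. I'll check it close up and measure it.

```bash
python3 - <<'E'
from h import *
a=cap('top');b=cap('side')
def blob(c,x0,x1,y0,y1):
    im=c['color'][y0:y1,x0:x1].max(2);m=(im<45).astype(np.uint8)
    n,l,s,ce=cv2.connectedComponentsWithStats(m)
    for i in range(1,n):
        if s[i,4]>30: print(s[i]+[x0,y0,0,0,0],ce[i]+[x0,y0])
print('top');blob(a,365,405,160,210);print('side');blob(b,370,420,180,235)
for u,v in((385,182),):print(ray(a,u,v,.2215),ray(a,u,v,.206))
print(ray(b,394,205,.206))
A=cv2.resize(a['color'][150:220,345:415],(420,420),interpolation=2);B=cv2.resize(b['color'][180:250,355:425],(420,420),interpolation=2)
cv2.imwrite('pics/crop.png',np.hstack([A[:380,:400],B[:380,:400]])[:,:,::-1])
E
```

```text
top
[376 169  16  27 244] [383.32377049 182.26229508]
side
[377 191  34  31 732] [393.54781421 205.55464481]
[ 0.52328133 -0.17941721  0.2215    ] [ 0.52811515 -0.18239327  0.206     ]
[ 0.5277006 -0.1800686  0.206    ]
```

View pics/crop.png

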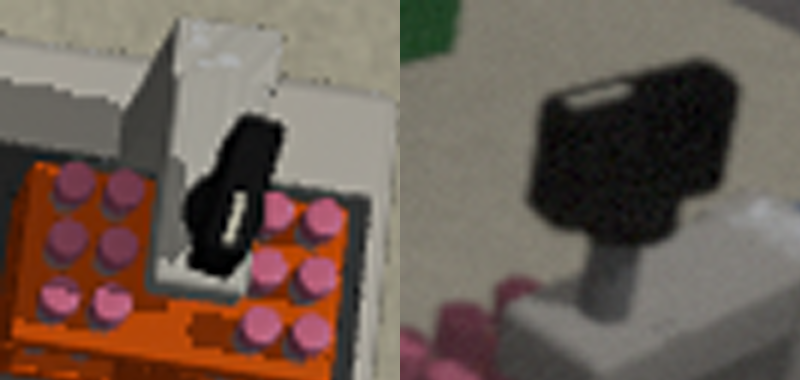

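The crop confirms it: a black bar over the orange rack with pink caps, its ends at about (389,170) and (380,195) in the top view. Next I work out the hover move.

```bash
cat >> h.py <<'E'
from scipy.spatial.transform import Rotation as Ro
def go(P,yang):
    "tool-frame shift (mm) and turn from now to TCP P, pointing down, jaw axis at yang (rad)"
    s=robot.observe();q=s['orientation'];R=Ro.from_quat([q[1],q[2],q[3],q[0]])
    y=np.array([np.cos(yang),np.sin(yang),0]);z=np.array([0,0,-1.]);x=np.cross(y,z)
    T=Ro.from_matrix(np.c_[x,y,z])
    print('shift',np.round(R.inv().apply(np.array(P)-s['ee_pos'])*1000,1),'turn',np.round((R.inv()*T).as_rotvec(),3))
E
python3 - <<'E'
from h import *
a=cap('top')
p=ray(a,345+262/6,150+118/6,.222);q=ray(a,345+213/6,150+270/6,.222);d=p-q
phi=np.arctan2(d[1],d[0]);print(p,q,np.linalg.norm(d),np.degrees(phi))
go([.525,-.18,.30],phi+np.pi/2)
print(ray(a,174,150,.22))
E
```

```text
[ 0.54739051 -0.18457233  0.222     ] [ 0.49773419 -0.17270741  0.222     ] 0.05105414884619253 -13.438336406790324
shift [-550.5 -603.8  -77.5] turn [-0.    -0.    -0.224]
[0.54302602 0.21439031 0.22      ]
```

Request:
{"name": "arm_command", "arguments": {
  "plan": [
    [0,0,-38,0,0,0,87],
    [0,0,-38,0,0,0,87],
    [-22,-24,0,0,0,0,87],
    [-22,-24,0,0,0,0,87],
    [-22,-24,0,0,0,0,87],
    [-22,-24,0,0,0,0,87],
    [-22,-24,0,0,0,0,87],
    [-22,-24,0,0,0,0,87],
    [-22,-24,0,0,0,0,87],
    [-22,-24,0,0,0,0,87]
  ]
}}

```text
time: 1.18
ee_pos: [0.3719, 0.3535, 0.2987]
orientation: [0.0, 0.227, 0.974, 0.0]
contact_force: [0.6, -0.5, 0.1]
finger_gap: 0.0872
```

Request:
{"name": "arm_command", "arguments": {
  "plan": [
    [-22,-24,0,0,0,0,87],
    [-22,-24,0,0,0,0,87],
    [-22,-24,0,0,0,0,87],
    [-22,-24,0,0,0,0,87],
    [-22,-24,0,0,0,0,87],
    [-22,-24,0,0,0,0,87],
    [-22,-24,0,0,0,0,87],
    [-22,-24,0,0,0,0,87],
    [-22,-24,0,0,0,0,87],
    [-22,-24,0,0,0,0,87]
  ]
}}

```text
time: 2.02
ee_pos: [0.4628, 0.0409, 0.2989]
orientation: [0.0, 0.227, 0.974, 0.0]
contact_force: [0.7, -0.4, -0.0]
finger_gap: 0.0869
```

Request:
{"name": "arm_command", "arguments": {
  "plan": [
    [-22,-24,0,0,0,0,87],
    [-22,-24,0,0,0,0,87],
    [-22,-24,0,0,0,0,87],
    [-22,-24,0,0,0,0,87],
    [-22,-24,0,0,0,0,87],
    [-22,-24,0,0,0,0,87],
    [-22,-24,0,0,0,0,87],
    [0,0,0,0,0,-0.112,87],
    [0,0,0,0,0,-0.112,87],
    [0,0,0,0,0,0,87]
  ]
}}

```text
time: 2.85
ee_pos: [0.5262, -0.177, 0.2984]
orientation: [-0.0, 0.117, 0.993, 0.0]
contact_force: [-1.1, 0.2, -0.0]
finger_gap: 0.087
```

```bash
python3 - <<'E'
from h import *
s=robot.observe();print(s['time'],s['ee_pos'],s['q'],s['contact_force'])
go([.525,-.18,.30],np.radians(76.5))
c=cap('wrist','w1.png');print(-np.array(c['R']).T@c['t'],proj(c,[.525,-.18,.222]))
E
```

```text
2.85 [ 0.52624319 -0.17697086  0.29839372] [-0.15905507  0.22069136  0.49353613  1.74341487 -0.11128347  1.20536389
  1.70080229] [-1.06743408  0.23997874 -0.01832762]
shift [ 0.5 -3.2 -1.6] turn [ 0.    -0.     0.001]
[ 0.45148427 -0.15935578  0.46057532] (np.float64(272.7115853021313), np.float64(213.48661564769895))
```

View pics/w1.png

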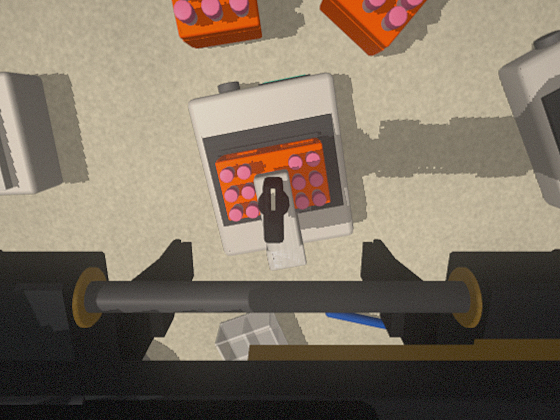

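Wrist view: the knob bar runs about (267–283, 178–242), almost parallel to the jaws' plane and between the fingers. I'll zoom in for the angle and centre.

```bash
python3 - <<'E'
from h import *
c=cap('wrist')
im=c['color'][165:255,235:315]
A=cv2.convertScaleAbs(cv2.resize(im,(533,600),interpolation=2),alpha=2.2,beta=10)
cv2.imwrite('pics/w2.png',A[:,:,::-1])
m=(c['color'].max(2)<60)
for v in range(176,246,4):
    u=np.where(m[v,255:295])[0]+255
    if len(u):print(v,u.min(),u.max())
E
```

```text
180 264 280
184 263 281
188 263 281
192 263 282
196 268 286
200 268 287
204 269 287
208 267 282
212 262 284
216 272 281
220 280 281
224 264 282
228 264 282
232 264 282
236 264 282
240 265 281
```

View pics/w2.png

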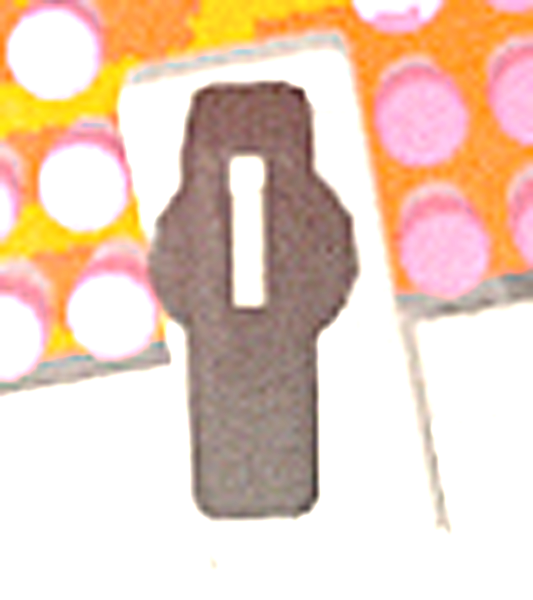

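```bash
python3 - <<'E'
from h import *
c=cap('wrist')
w=lambda x,y,z:ray(c,235+x/6.663,165+y/6.663,z)
f=w(256,515,.2215);n=w(247,85,.1915);print(f,n,(f+n)/2,'len',np.linalg.norm((f-n)[:2]))
d=f-n;phi=np.arctan2(d[1],d[0]);print(np.degrees(phi),'hub',w(254,255,.19))
C=(f[:2]+n[:2])/2
go([*C,.206-robot.pinch_z],phi+np.pi/2)
E
```

```text
[ 0.54731982 -0.18407465  0.2215    ] [ 0.50526724 -0.17516103  0.1915    ] [ 0.52629353 -0.17961784  0.2065    ] len 0.04298688181997275
-11.967498373118287 hub [ 0.52645358 -0.17951207  0.19      ]
shift [ -0.9  -3.6 111.2] turn [ 0.    -0.    -0.028]
```

Request:
{"name": "arm_command", "arguments": {
  "plan": [
    [-0.5,-3.5,22,0,0,-0.028,87],
    [0,0,30,0,0,0,87],
    [0,0,30,0,0,0,87],
    [0,0,20,0,0,0,87],
    [0,0,9,0,0,0,87],
    [0,0,0,0,0,0,87]
  ]
}}

```text
time: 3.5
ee_pos: [0.5248, -0.1788, 0.1857]
orientation: [-0.002, 0.103, 0.995, 0.0]
contact_force: [-0.8, 0.8, 0.1]
finger_gap: 0.0869
```

Request:
{"name": "arm_command", "arguments": {
  "plan": [
    [0,0,0,0,0,0,40],
    [0,0,0,0,0,0,20],
    [0,0,0,0,0,0,8],
    [0,0,0,0,0,0,8],
    [0,0,0,0,0,0,8],
    [0,0,0,0,0,0,8],
    [0,0,0,0,0,0,8]
  ],
  "grip_force": 45
}}

```text
time: 4.08
ee_pos: [0.5261, -0.1799, 0.1878]
orientation: [0.0, 0.103, 0.995, 0.0]
contact_force: [0.2, -0.6, 0.1]
finger_gap: 0.0483
```

```bash
python3 - <<'E'
from h import *
s=robot.observe();print(s)
c=cap('wrist','w3.png')
E
```

```text
{'time': 4.0833, 'q': array([-0.11967178,  0.32650457,  0.46911819,  1.8814271 , -0.17649684,
        0.97366346,  1.79175313]), 'joint_vel': array([ 0.00248242,  0.0032846 , -0.00177737,  0.00274236,  0.00115678,
       -0.00146126,  0.0009154 ]), 'effort': array([-3.42452564e-03, -3.71689332e+01,  3.94484371e+00, -2.11945993e+01,
        5.30084025e-02,  6.49287435e-02, -7.36639686e-04]), 'ee_pos': array([ 0.52608619, -0.17985657,  0.18778605]), 'orientation': array([2.50525120e-04, 1.03233734e-01, 9.94657092e-01, 4.32320670e-05]), 'contact_force': array([ 0.20026298, -0.59326561,  0.11388351]), 'torque': array([ 0.03238314, -0.01818358, -0.01250083]), 'finger_gap': 0.04833353704292437}
```

View pics/w3.png

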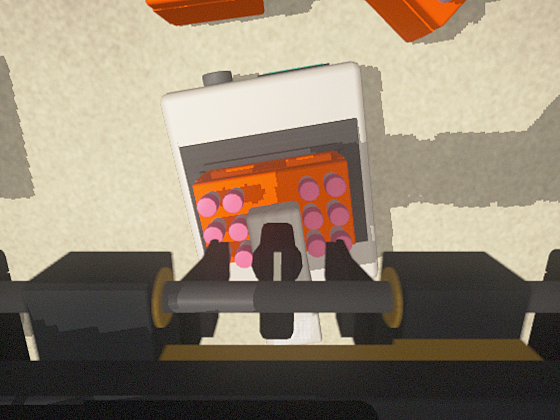

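The fingers are still closing (48 mm) and centred on the bar. I raise 6 mm so the tips clear the hub under the bar, then finish closing.

Request:
{"name": "arm_command", "arguments": {
  "plan": [
    [0,0,-6,0,0,0,48],
    [0,0,0,0,0,0,8],
    [0,0,0,0,0,0,8],
    [0,0,0,0,0,0,8],
    [0,0,0,0,0,0,8],
    [0,0,0,0,0,0,8],
    [0,0,0,0,0,0,8],
    [0,0,0,0,0,0,8],
    [0,0,0,0,0,0,8],
    [0,0,0,0,0,0,8]
  ],
  "grip_force": 45
}}

```text
time: 4.97
ee_pos: [0.5265, -0.18, 0.195]
orientation: [0.001, 0.104, 0.995, 0.0]
contact_force: [-1.9, 0.3, 8.4]
finger_gap: 0.0142
```

Request:
{"name": "arm_command", "arguments": {
  "plan": [
    [0,0,0,0,0,0,8],
    [0,0,0,0,0,0,8],
    [0,0,0,0,0,0,8]
  ]
}}

```text
time: 5.22
ee_pos: [0.5265, -0.18, 0.195]
orientation: [0.001, 0.104, 0.995, 0.0]
contact_force: [-1.9, 0.3, 8.1]
finger_gap: 0.0144
```

Request:
{"name": "arm_command", "arguments": {
  "plan": [
    [0,0,0.8,0,0,0.1,8],
    [0,0,0.8,0,0,0.1,8],
    [0,0,0.8,0,0,0.1,8],
    [0,0,0.8,0,0,0.1,8],
    [0,0,0,0,0,0,8]
  ]
}}

```text
time: 5.63
ee_pos: [0.5265, -0.18, 0.1917]
orientation: [0.001, 0.301, 0.954, 0.0]
contact_force: [-2.0, 1.2, 7.6]
finger_gap: 0.0146
```

```bash
python3 - <<'E'
from h import *
s=robot.observe();print(s['q'],s['torque'],s['effort'][6],s['contact_force'],s['ee_pos'],np.degrees(2*np.arctan2(s['orientation'][1],s['orientation'][2])))
E
```

```text
[-0.18643429  0.33269084  0.55608313  1.8801614  -0.20909396  0.98488327
  1.42160774] [ 0.12975189  0.51867607 -0.26742759] -0.28634333051741123 [-1.9919251   1.18607797  7.59057806] [ 0.52653191 -0.18003179  0.19173436] 34.976700413176026
```

Request:
{"name": "arm_command", "arguments": {
  "plan": [
    [0,0,0.8,0,0,0.1,8],
    [0,0,0.8,0,0,0.1,8],
    [0,0,0.8,0,0,0.1,8],
    [0,0,0.8,0,0,0.1,8],
    [0,0,0.8,0,0,0.1,8],
    [0,0,0.8,0,0,0.1,8],
    [0,0,0,0,0,0,8]
  ]
}}

```text
time: 6.22
ee_pos: [0.5264, -0.1801, 0.1869]
orientation: [0.0, 0.569, 0.822, 0.0]
contact_force: [-2.6, 0.3, 9.4]
finger_gap: 0.0149
```

```bash
cat > st.py <<'E'
from h import *
s=robot.observe();print(s['time'],s['q'][6],s['torque'],s['contact_force'],s['ee_pos'],s['finger_gap'],'ang',2*np.arctan2(s['orientation'][1],s['orientation'][2])-.208)
E
python3 st.py
```

```text
6.2167 0.887087736367637 [ 0.07780451  0.57975965 -0.25038266] [-2.59498004  0.3161796   9.41395278] [ 0.52643673 -0.18013704  0.18692404] 0.0148775338275324 ang 1.002460388518269
```

Turned 1.0 rad so far. I continue in small steps until the stop shows up in the torque.

Request:
{"name": "arm_command", "arguments": {
  "plan": [
    [0,0,0.4,0,0,0.05,8],
    [0,0,0.4,0,0,0.05,8],
    [0,0,0.4,0,0,0.05,8],
    [0,0,0,0,0,0,8]
  ]
}}

```text
time: 6.55
ee_pos: [0.5264, -0.1801, 0.1858]
orientation: [0.0, 0.628, 0.778, 0.0]
contact_force: [-2.7, 1.7, 9.5]
finger_gap: 0.0146
```

```bash
python3 st.py
```

```text
6.55 0.7576508776964712 [ 0.09717076  0.70693965 -0.01505831] [-2.68539696  1.66290926  9.51936558] [ 0.52644893 -0.18014641  0.18579266] 0.014590224261390089 ang 1.1503163322156722
```

Request:
{"name": "arm_command", "arguments": {
  "plan": [
    [0,0,0.4,0,0,0.05,8],
    [0,0,0.4,0,0,0.05,8],
    [0,0,0,0,0,0,8]
  ]
}}

```text
time: 6.8
ee_pos: [0.5264, -0.1802, 0.185]
orientation: [0.0, 0.666, 0.746, 0.0]
contact_force: [-1.8, 0.8, 9.1]
finger_gap: 0.0148
```

```bash
python3 st.py
```

```text
6.8 0.6708462845369849 [ 0.08659623  0.62775929 -0.07122994] [-1.8195432   0.75947046  9.10093525] [ 0.52643581 -0.18015713  0.1849969 ] 0.014773462035608404 ang 1.2502571999645327
```

Request:
{"name": "arm_command", "arguments": {
  "plan": [
    [0,0,0.4,0,0,0.05,8],
    [0,0,0.3,0,0,0.04,8],
    [0,0,0,0,0,0,8]
  ]
}}

```text
time: 7.05
ee_pos: [0.5264, -0.1802, 0.1843]
orientation: [0.0, 0.699, 0.715, 0.0]
contact_force: [-1.9, 2.1, 10.2]
finger_gap: 0.0147
```

```bash
python3 st.py; python3 - <<'E'
from h import *
c=cap('side');d=cap('wrist')
A=cv2.resize(c['color'][170:270,345:445],(400,400),interpolation=2);B=cv2.resize(d['color'][130:370,160:400],(400,400))
cv2.imwrite('pics/m.png',np.hstack([A,B])[:,:,::-1])
E
```

```text
7.05 0.5937648892603522 [0.0823665  0.79421573 0.0897478 ] [-1.85244478  2.10461868 10.15408273] [ 0.52644599 -0.18015477  0.1843255 ] 0.014720994366706997 ang 1.3392256493818093
```

View pics/m.png

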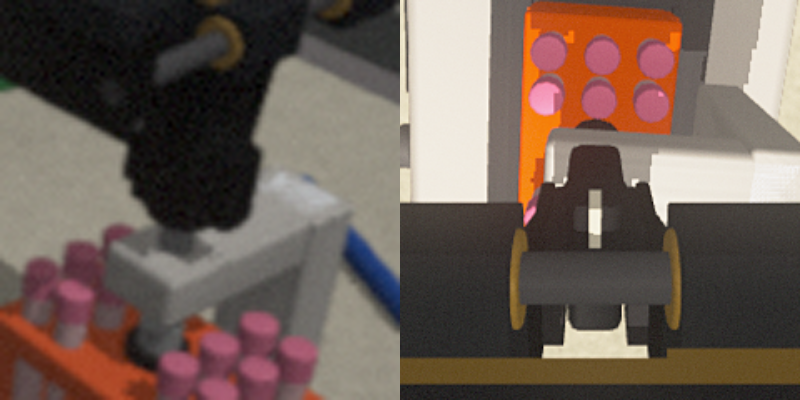

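The knob has followed the hand: the white mark is still in line between the fingers. I push a little further to feel the stop.

Request:
{"name": "arm_command", "arguments": {
  "plan": [
    [0,0,0.3,0,0,0.04,8],
    [0,0,0.3,0,0,0.04,8],
    [0,0,0,0,0,0,8]
  ]
}}

```text
time: 7.4
ee_pos: [0.5265, -0.1804, 0.1842]
orientation: [0.001, 0.725, 0.688, -0.0]
contact_force: [-3.5, 0.4, 12.7]
finger_gap: 0.0153
```

```bash
python3 st.py
```

```text
7.4 0.5273128089668737 [0.02363625 0.97920999 1.02628436] [-3.45101588  0.43963106 12.70385604] [ 0.5264806  -0.18039965  0.18418928] 0.015297911330935478 ang 1.4154437841965133
```

The moment jumped to 1.0 Nm and the sinking stopped, so it's at the home stop. I relax the twist slightly, open and rise.

Request:
{"name": "arm_command", "arguments": {
  "plan": [
    [0,0,0,0,0,-0.05,8],
    [0,0,0,0,0,0,40],
    [0,0,0,0,0,0,50],
    [0,0,0,0,0,0,50],
    [0,0,0,0,0,0,50],
    [0,0,0,0,0,0,50],
    [0,0,0,0,0,0,50]
  ]
}}

```text
time: 7.98
ee_pos: [0.5254, -0.1796, 0.1818]
orientation: [-0.001, 0.709, 0.705, -0.0]
contact_force: [-0.3, 0.3, -0.6]
finger_gap: 0.0452
```

Request:
{"name": "arm_command", "arguments": {
  "plan": [
    [0,0,-10,0,0,0,50],
    [0,0,-20,0,0,0,50],
    [0,0,-30,0,0,0,50],
    [0,0,-30,0,0,0,50],
    [0,0,-20,0,0,0,50],
    [0,0,0,0,0,0,50]
  ]
}}

```text
time: 8.48
ee_pos: [0.5279, -0.1813, 0.2971]
orientation: [0.003, 0.709, 0.705, 0.002]
contact_force: [0.1, -0.2, 0.3]
finger_gap: 0.0497
```

```bash
python3 st.py; python3 - <<'E'
from h import *
c=cap('side');d=cap('wrist')
A=cv2.resize(c['color'][170:320,280:470],(400,316),interpolation=2);B=cv2.resize(d['color'],(400,316),interpolation=3)
cv2.imwrite('pics/f.png',np.hstack([A,B])[:,:,::-1])
E
```

```text
8.4833 0.47206367439334784 [-0.09770715  0.02393158 -0.01388198] [ 0.07956083 -0.19934542  0.30566933] [ 0.52789536 -0.18130288  0.29706135] 0.04972280133116559 ang 1.36931439131006
```

View pics/f.png

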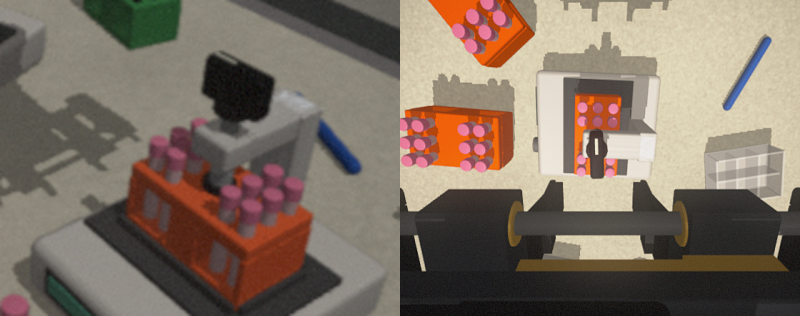

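```bash
python3 -c "
from station import robot
print(robot.hand_in())"
```

```text
the job is handed in; nothing more can be done
None
```

I gripped the black knob over the orange rack and turned it clockwise about 1.35 rad, following it down. At that point the resisting moment jumped from about 0.1 to 1.0 Nm and it stopped sinking, which I take as the home stop. I then eased the twist back 0.05 rad, opened the fingers and rose clear. The job was handed in at about 8.5 s of the 38 s allowed.

**Checks after letting go:**
- **Clamp:** the knob bar was still in line with the gripper, about 1.37 rad from its start. That puts the joint at about 1.45 to 1.5 by estimate; it can't be read directly.
- **Rack:** it looked upright in its tray in the last picture. I judged its position by eye and did not measure how far it moved.
- **Contact:** the force on the tool was about zero.
- **Blue clamp:** I never went near it.

**Odd reading:** the vertical moment read about −0.25 Nm while turning freely, against the expected sign. It settled near zero before the jump, so I relied on the jump and the sinking stopping.

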